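# Count out two grinding balls on the rocking board

### The arm

A 6-joint arm with a two-finger parallel gripper is mounted at the origin on the work surface. World frame = base frame: x ahead of the robot, y to its left, z up, the work surface at z = 0. Lengths are in m, angles in rad, forces in N, time in s.
With the tool pointing down it reaches from about 0.375 to 0.9 m from the base axis. Payload 3.1 kg.
Tool frame: the origin (TCP) lies between the finger pads; the fingertips stand 19 mm ahead of it and the grasp point (between the pads) is the TCP; z points along the fingers, y is the line along which they close (so a half turn about z gives the same grasp; the last joint's range is limited). The gripper opens to 85 mm and grips with 20 to 120 N. Pads are 22 mm wide; open, the fingers measure 114 mm over their backs; the gripper's body (76 mm by 85 mm) begins 54 mm behind the grasp point. The pads swing forward as they close: fully open they stand 13 mm farther back than shut.
Start: joints at [0.978, 0.527, 1.433, -0, 1.181, -0.178], TCP at [0.252, 0.572, 0.25] pointing down, gripper open.
Joint ranges: [-3.08, 3.08], [-0.75, 2.2], [0.22, 2.44], [-1.43, 4.57], [0, 2.65], [-2.85, 2.85]. Speed limits (rad/s): [2.79, 2.79, 3.14, 3.14, 3.14, 3.14].

### API

Orientations are given as a unit quaternion [x, y, z, w].
In Python, from plant import * gives the robot as it stands. The module is installed in compiled form; this text tells all that it offers.
- The arm moves only by the tool step_arm, never from a script. Its argument "deltas" is a list of rows, each a list of 7 numbers: the shift along the world's x, y, z in cm, then the turn, a rotation vector about the world's x, y, z in degrees, then the finger opening in cm, from 0 to 8.54. A call has 1 to 20 rows; each row shifts and turns the commanded pose from where the row before left it; what a row does not reach is not made up. A row lasts 1/12 s, in which the tool goes at most 41.7 mm and 7.16 degrees, less where a joint would pass 70% of its speed; a pose out of reach is approached as far as the arm can. A call is refused whole if a number of a shift passes 4.17 or a number of a turn 7.16, either way. A call with a gripper value outside its range is refused whole. The fingers move at their own pace and stop on an object; "grip_force" is the grip in N (left out, the last holds). Time passes only in rows, so rows that do not move let the fingers close. It gives the time, the measured TCP pose, the force, the opening and the grip force at its end, in the units of the state.
- state(): the state, without advancing time (a new reading comes with each control period).
- camera(name): name is "scene" or "top" or "wrist"; returns (picture, depth): 420x560x3 uint8, blue, green, red; 420x560 float32, m along the optical axis (not along the pixel's ray), 0 where there is no reading.
- camera_params(name): a dict with "vfov" (degrees; the focal length in pixels is half the picture's height over the tangent of half this angle, whatever the lens; pixels are square), "cx", "cy" (the principal point, pixels), "R" (3x3) and "t" (3): a world point X has camera coordinates R X + t; the wrist camera has in their place "tool_from_camera" (4x4, takes a point from camera to tool coordinates, whose origin is the TCP and whose axes are the flange's). Camera axes: x right, y down, z forward; pixel columns grow to the right and rows downward; lengths in m; the calibration is good to about 2 mm. A picture is of the moment at which its call begins: read the wrist's pose just before it. camera_params takes no time and is no camera call.
- hand_in(): hands the job in; it is judged then, once.
Trained networks look in the newest picture that a camera, given by its name, has taken for a name from the list of things; names that differ only in an ending like _2 or _b are one class to them, and where a whole thing is asked for, a point or a joint stands for the part that bears it (a point fixed in the world has none). Each returns a list of dicts, best first, with "p" (0 to 1); they miss things now and then, are a little off and sometimes report something else, mostly with a low value. They report only what shows in the picture. A call takes as long as a camera call.
- boxes_of(camera, thing): "bbox" ([centre column, centre row, width, height] in pixels, round what is visible of it).
- masks_of(camera, thing): "pixels" (420x560 bool, what is visible of it) and "bbox" ([centre column, centre row, width, height] in pixels, round what is visible of it).
- place_of(camera, thing): "xy" ([column, row] in pixels: a listed point, or the origin of a listed thing).
The state is a dict: "time": time; "joint_pos": joint angles; "dq": joint speeds; "effort": joint torques, N m; "position": TCP position; "eef_rot": TCP orientation; "force": force on the tool from outside, world axes, zero at the start; "wrist_torque": the same for the moment, N m; "finger_gap": opening from 0.0 (shut) to 1.0 (fully open); "grasp_force": force on a finger pad.
Only numpy, scipy, OpenCV 4.12 (cv2) and the standard library are available. Lean on these libraries where they do the work, as an engineer would, in place of code of your own. Each camera call takes 0.05 s, during which the arm holds its last target. There are 200 camera calls.

### The job

On the blue counting board, count out two steel grinding balls: tilt the board fully down at its black tab so that the balls roll out of the channel over the pockets and a ball drops into each, then tip it fully back so that the spare ball returns to the channel at the yellow-tab end. Do not touch the balls with the fingers; let go at the end with two balls in the pockets and one in the channel.

Things in the scene. Friction and masses are not known exactly. Their poses are not given: they have to be found in the camera images.
- board: Blue board 180x78 mm on a white stand (the orange one is a bystander). Origin: deck centre, on the hinge, 75 mm up; x to the black tab, y = hinge, z up from deck. Rocks 0.22 rad either side of level between stops, stays where left, turns at 3 N on a tab. Tabs 50 mm wide, x 90 to 125 mm from hinge (black +x, yellow -x), tops 14 mm over the deck plane: 112 mm above the table when up, 65 when down.
- board_ball0_center (a point): Centre of a steel ball, 20 mm across, 33 g; all three are alike, interchangeable, and start in the channel: the clear strip of deck at the board's yellow-tab end (board x -85 to -55 mm), low at the start.
- board_ball1_center (a point): Centre of the second steel ball, 20 mm. Board's pockets: two, 23 mm across, 20.5 mm deep, at board x 0, y +17.5 and -17.5 mm; a ball in one is flush with the deck (centre 10 mm below deck) and another rolls over it.
- board_ball2_center (a point): Centre of the third steel ball, 20 mm. A rib at y = 0 parts the deck into two lanes from x -48 mm (nose at y -5) to the black-tab end, one pocket in each; past the pockets the lanes end at x 85 mm. A rim 14 mm high surrounds the deck, inside width 66 mm.

How it is judged:
By the outcome, as a careful person would: the job done as asked, in the order asked, and still so for the second after the job is handed in, with the robot touching nothing.
It also fails if it takes over 38 s, if anything falls off the work surface, if the arm or the gripper's body presses on something with over 40 N, if the wrist force passes 120 N, or if a joint passes its speed limit or range.

## Working session

There is one attempt and no reset: what is moved stays moved. The work goes in short steps, Python scripts to look and compute and a tool call to move; the robot and the scene stay as the last step left them, time stands still between calls to the robot, and variables do not carry over. Pictures are saved under pics/ and viewed, at most 10 in all, crops included, and the job is handed in when it is done.

Besides the shell and the picture viewer there is one more tool, called after ">>>" as name(argument=value, ...), one argument or row to a line, values as JSON. step_arm: Moves the arm, as the interface text tells. Its arguments: {"type":"object","properties":{"deltas":{"type":"array","items":{"type":"array","items":{"type":"number"}}},"grip_force":{"type":"number"}},"required":["deltas"]}

```bash
mkdir -p pics
cat > h.py <<'E'
from plant import *
import numpy as np, cv2
def world(name,u,v,d):
    p=camera_params(name); f=210/np.tan(np.radians(p["vfov"]/2))
    c=np.array([(u-p["cx"])/f*d,(v-p["cy"])/f*d,d])
    return np.array(p["R"]).T@(c-np.array(p["t"]))
E
python3 - <<'E'
from h import *
ims=[]
for n in("scene","top"):
    im,d=camera(n); cv2.imwrite(f"pics/{n}.png",im)
    for t in("board","board_ball0_center"):
        for r in place_of(n,t)[:4]:
            u,v=r["xy"]; dd=d[int(v),int(u)]
            print(n,t,round(r["p"],2),np.round([u,v]),np.round(world(n,u,v,dd),3))
    for r in masks_of(n,"board")[:2]: print(r["p"],r["bbox"])
print(state())
E
```

```text
scene board 0.92 [257. 317.] [ 0.549 -0.189  0.073]
scene board_ball0_center 0.53 [207. 300.] [ 0.475 -0.204  0.079]
0.7 [264.9, 322.8, 167.1, 100.0]
top board 0.58 [360. 203.] [ 0.549 -0.182  0.073]
top board_ball0_center 0.66 [372. 241.] [ 0.477 -0.202  0.078]
0.71 [363.0, 204.5, 52.3, 134.3]
{'time': 0.4, 'joint_pos': array([ 9.77477045e-01,  5.27655583e-01,  1.43285062e+00, -6.62031237e-06,
        1.18140872e+00, -1.78483596e-01]), 'dq': array([-0.0002939 , -0.00048839, -0.00113582,  0.00159695, -0.00103386,
        0.00176159]), 'effort': array([-4.00219697e-04, -4.41805422e+01, -1.78090632e+01, -2.31093218e-04,
        3.23405038e-03,  1.57949916e-05]), 'position': array([0.25180377, 0.57191367, 0.25016667]), 'eef_rot': array([ 2.05932545e-01,  9.78566176e-01, -1.50434788e-04, -5.78121931e-05]), 'force': array([-1.20699202,  0.07097739, -1.03543654]), 'wrist_torque': array([-0.04399241, -0.03360157,  0.00609334]), 'grasp_force': 0.0, 'finger_gap': 1.0022329754359018}
```

View pics/top.png

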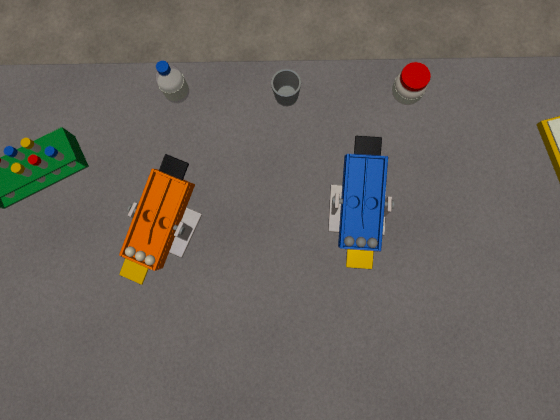

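View pics/scene.png

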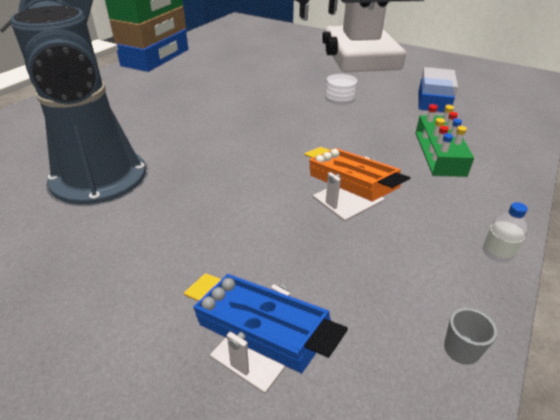

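Blue board: black tab at (368,145) in the top view, yellow tab at (360,259), and three balls in the channel near (361,242). Next I'll measure the tabs.

```bash
cat >> h.py <<'E'
def tabs(im,d,x0=330,x1=400,y0=120,y1=285):
    hsv=cv2.cvtColor(im,cv2.COLOR_BGR2HSV); out={}
    for k,m in(("black",im.max(2)<30),("yellow",(abs(hsv[...,0].astype(int)-25)<8)&(hsv[...,1]>150))):
        w=np.zeros_like(m); w[y0:y1,x0:x1]=m[y0:y1,x0:x1]
        n,l,s,c=cv2.connectedComponentsWithStats(w.astype(np.uint8))
        i=1+s[1:,4].argmax(); q=l==i; v,u=np.nonzero(q); dd=np.median(d[q])
        out[k]=(s[i],world("top",u.mean(),v.mean(),dd))
    return out
E
python3 - <<'E'
from h import *
im,d=camera("top"); t=tabs(im,d)
for k in t: print(k,t[k][0],np.round(t[k][1],4))
a=t["black"][1]-t["yellow"][1]; m=(t["black"][1]+t["yellow"][1])/2
print(m,np.degrees(np.arctan2(a[1],a[0])),np.linalg.norm(a))
b=a[:2]/np.linalg.norm(a[:2])
for s in(.11,-.11): print(s,m[:2]+s*b)
E
```

```text
black [379 150   2   5   5] [ 0.6404 -0.2166  0.1074]
yellow [346 249  28  20 485] [ 0.4438 -0.1782  0.0643]
[ 0.54208497 -0.19742308  0.08587561] -11.056742028159148 0.20496153124136152
0.11 [ 0.65004313 -0.218519  ]
-0.11 [ 0.43412682 -0.17632717]
```

```bash
sed -i 's/im.max(2)<30/(im.max(2)<50)\&(d<np.median(d)-.06)/' h.py
python3 - <<'E'
from h import *
im,d=camera("top"); print(im[145,368],d[145,368],np.median(d)); print(world("top",368,145,d[145,368]))
t=tabs(im,d,y1=270)
for k in t: print(k,t[k][0],np.round(t[k][1],4))
a=t["black"][1]-t["yellow"][1]; m=(t["black"][1]+t["yellow"][1])/2
print(m,np.degrees(np.arctan2(a[1],a[0])),np.linalg.norm(a))
b=a[:2]/np.linalg.norm(a[:2])
for s in(.11,-.11): print(s,m[:2]+s*b)
E
```

```text
[37 37 38] 0.7609 0.84838915
[ 0.65261393 -0.19416123  0.11244426]
black [354 136  28  19 473] [ 0.6532 -0.1935  0.1114]
yellow [346 249  28  20 484] [ 0.4438 -0.1783  0.0643]
[ 0.54848746 -0.18588274  0.08783728] -4.1626949821894375 0.215165194977314
0.11 [ 0.65819728 -0.19386751]
-0.11 [ 0.43877765 -0.17789797]
```

>>> step_arm(
  deltas=[
    [1.6, -3.1, 0, 0, 0, 0, 0],
    [1.6, -3.1, 0, 0, 0, 0, 0],
    [1.6, -3.1, 0, 0, 0, 0, 0],
    [1.6, -3.1, 0, 0, 0, 0, 0],
    [1.6, -3.1, 0, 0, 0, 0, 0],
    [1.6, -3.1, 0, 0, 0, 0, 0],
    [1.6, -3.1, 0, 0, 0, 0, 0],
    [1.6, -3.1, 0, 0, 0, 0, 0],
    [1.6, -3.1, 0, 0, 0, 0, 0],
    [1.6, -3.1, 0, 0, 0, 0, 0],
    [1.6, -3.1, 0, 0, 0, 0, 0],
    [1.6, -3.1, 0, 0, 0, 0, 0],
    [1.6, -3.1, 0, 0, 0, 0, 0],
    [1.6, -3.1, 0, 0, 0, 0, 0],
    [1.6, -3.1, 0, 0, 0, 0, 0],
    [1.6, -3.1, 0, 0, 0, 0, 0],
    [1.6, -3.1, 0, 0, 0, 0, 0],
    [1.6, -3.1, 0, 0, 0, 0, 0],
    [1.6, -3.1, 0, 0, 0, 0, 0],
    [1.6, -3.1, 0, 0, 0, 0, 0],
  ],
  grip_force=20,
)

```text
time: 2.17
position: [0.5724, -0.0498, 0.2505]
eef_rot: [0.206, 0.979, 0.0, 0.0]
force: [0.8, 0.5, 0.0]
finger_gap: 0.001
grasp_force: 0.0
```

>>> step_arm(
  deltas=[
    [1.7, -2.9, 0, 0, 0, 0, 0],
    [1.7, -2.9, 0, 0, 0, 0, 0],
    [1.7, -2.9, 0, 0, 0, 0, 0],
    [1.7, -2.9, -1, 0, 0, 0, 0],
    [1.7, -2.9, -2, 0, 0, 0, 0],
    [0, 0, -2, 0, 0, 0, 0],
    [0, 0, -2, 0, 0, 0, 0],
    [0, 0, 0, 0, 0, 0, 0],
    [0, 0, 0, 0, 0, 0, 0],
  ],
)

```text
time: 2.92
position: [0.656, -0.1927, 0.179]
eef_rot: [0.206, 0.979, 0.0, -0.002]
force: [2.4, 0.7, 0.3]
finger_gap: 0.003
grasp_force: 0.0
```

>>> step_arm(
  deltas=[
    [0, 0, -2, 0, 0, 0, 0],
    [0, 0, -1.5, 0, 0, 0, 0],
    [0, 0, -0.8, 0, 0, 0, 0],
    [0, 0, -0.4, 0, 0, 0, 0],
    [0, 0, -0.4, 0, 0, 0, 0],
    [0, 0, -0.4, 0, 0, 0, 0],
    [0, 0, -0.4, 0, 0, 0, 0],
    [0, 0, -0.3, 0, 0, 0, 0],
    [0, 0, -0.3, 0, 0, 0, 0],
    [0, 0, -0.2, 0, 0, 0, 0],
    [0, 0, -0.2, 0, 0, 0, 0],
    [0, 0, -0.2, 0, 0, 0, 0],
    [0, 0, 0, 0, 0, 0, 0],
  ],
)

```text
time: 4.0
position: [0.6569, -0.1934, 0.109]
eef_rot: [0.206, 0.979, -0.0, 0.0]
force: [2.4, -1.1, 2.5]
finger_gap: 0.003
grasp_force: 1.3
```

```bash
cat > b.py <<'E'
import sys
from h import *
im,d=camera("top"); 
for t in ("board_ball0_center",):
    for r in place_of("top",t)[:5]:
        u,v=map(int,r["xy"]); print(round(r["p"],2),u,v,np.round(world("top",u,v,d[v,u]),3))
s=state(); print(s["position"],s["force"],s["time"])
t=tabs(im,d,y1=270); print(t["yellow"][1])
sc,_=camera("scene")
a=cv2.resize(im[115:285,310:420],None,fx=3,fy=3); b=cv2.resize(sc[240:400,160:380],None,fx=1.8,fy=1.8)
c=np.zeros((510,330+396,3),np.uint8); c[:,:330]=a; c[:288,330:]=b
cv2.imwrite(sys.argv[1],c)
E
python3 b.py pics/c1.png
```

```text
[ 0.65644652 -0.19323886  0.1089764 ] [ 2.34337006 -0.71809413  2.66603756] 4.1Traceback (most recent call last):
  File "b.py", line 8, in <module>
    t=tabs(im,d,y1=270); print(t["yellow"][1])
  File "h.py", line 12, in tabs
    i=1+s[1:,4].argmax(); q=l==i; v,u=np.nonzero(q); dd=np.median(d[q])
        ~~~~~~~~~~~~~~^^
ValueError: attempt to get argmax of an empty sequence
```

```bash
cat > b.py <<'E'
import sys
from h import *
O=np.array([.5485,-.186,.075]); c_,s_=np.cos(-.0727),np.sin(-.0727)
cam=sys.argv[2] if len(sys.argv)>2 else "scene"
im,d=camera(cam)
for r in place_of(cam,"board_ball0_center")[:5]:
    u,v=map(int,r["xy"]); w=world(cam,u,v,d[v,u])-O
    print(round(r["p"],2),u,v,"board xy",np.round([c_*w[0]+s_*w[1],-s_*w[0]+c_*w[1],w[2]],3))
s=state(); print(s["position"],s["force"],s["time"])
a=im[240:400,160:380] if cam=="scene" else im[115:285,310:420]
cv2.imwrite(sys.argv[1],cv2.resize(a,None,fx=3.4,fy=3.4,interpolation=2))
E
python3 b.py pics/c1.png
```

```text
0.46 208 293 board xy [-0.071 -0.021  0.018]
[ 0.65631481 -0.19318996  0.10901991] [ 1.31609193 -1.21135349  2.06973055] 4.2
```

View pics/c1.png

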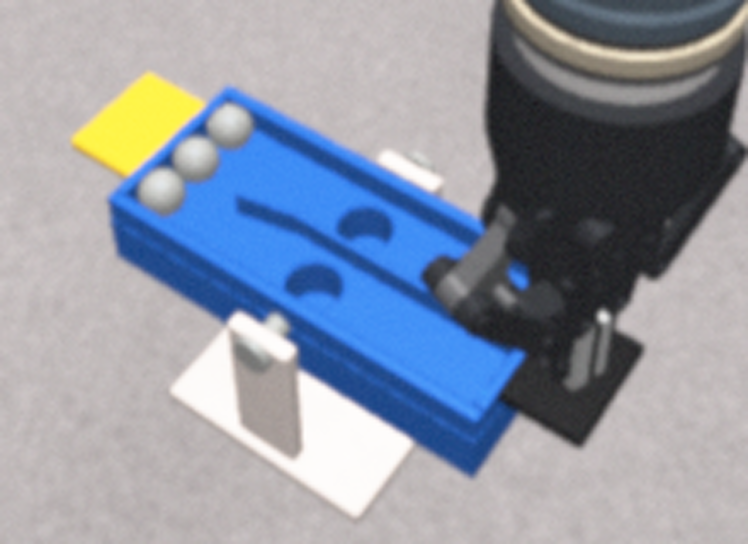

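Board is nearly level at 10.9 cm TCP height; all three balls are still in the channel (crop 160–230, 125–190). I'll go slowly past level.

>>> step_arm(
  deltas=[
    [0, 0, -0.1, 0, 0, 0, 0],
    [0, 0, -0.1, 0, 0, 0, 0],
    [0, 0, -0.1, 0, 0, 0, 0],
    [0, 0, -0.05, 0, 0, 0, 0],
    [0, 0, -0.05, 0, 0, 0, 0],
    [0, 0, 0, 0, 0, 0, 0],
    [0, 0, 0, 0, 0, 0, 0],
    [0, 0, 0, 0, 0, 0, 0],
    [0, 0, 0, 0, 0, 0, 0],
    [0, 0, 0, 0, 0, 0, 0],
    [0, 0, 0, 0, 0, 0, 0],
    [0, 0, 0, 0, 0, 0, 0],
    [0, 0, 0, 0, 0, 0, 0],
    [0, 0, 0, 0, 0, 0, 0],
  ],
)

```text
time: 5.37
position: [0.6568, -0.1931, 0.1053]
eef_rot: [0.206, 0.979, -0.0, -0.0]
force: [1.9, -2.6, 2.1]
finger_gap: -0.0
grasp_force: 1.4
```

```bash
python3 b.py pics/c2.png
```

```text
0.68 208 295 board xy [-0.067 -0.025  0.02 ]
[ 0.65673654 -0.19302043  0.10523587] [ 0.67036918 -2.34905221  3.57641434] 5.4667
```

View pics/c2.png

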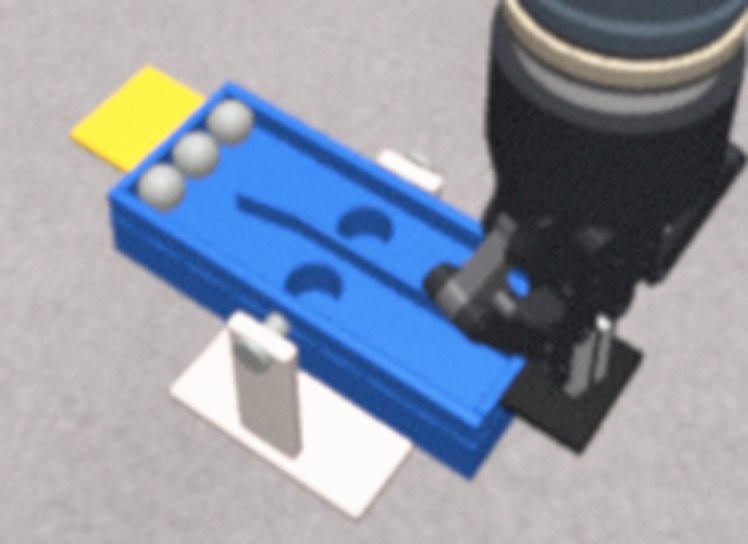

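Balls are still in the channel and the board is slightly past level. Continue in small steps, tracking the grey blobs numerically.

Create g.py:
```python
from h import *
im,d=camera("scene")
P=np.array([[125,190],[228,88],[435,205],[435,260],[520,350],[480,410]])/3.4+[160,240]
m=np.zeros(im.shape[:2],np.uint8); cv2.fillPoly(m,[P.astype(np.int32)],1)
s=cv2.cvtColor(im,cv2.COLOR_BGR2HSV)
g=((s[...,1]<90)&(s[...,2]>70)&(m>0)).astype(np.uint8)
n,l,st,c=cv2.connectedComponentsWithStats(g)
for i in range(1,n):
    if st[i,4]>15: print(st[i],"crop",np.round((c[i]-[160,240])*3.4))
s=state(); print(s["position"],s["force"],s["time"])
```

```text
(no output)
```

>>> step_arm(
  deltas=[
    [0, 0, -0.05, 0, 0, 0, 0],
    [0, 0, -0.05, 0, 0, 0, 0],
    [0, 0, -0.05, 0, 0, 0, 0],
    [0, 0, -0.05, 0, 0, 0, 0],
    [0, 0, 0, 0, 0, 0, 0],
    [0, 0, 0, 0, 0, 0, 0],
    [0, 0, 0, 0, 0, 0, 0],
    [0, 0, 0, 0, 0, 0, 0],
    [0, 0, 0, 0, 0, 0, 0],
    [0, 0, 0, 0, 0, 0, 0],
  ],
)

```text
time: 6.3
position: [0.6569, -0.1931, 0.1033]
eef_rot: [0.206, 0.979, -0.0, 0.0]
force: [1.0, -3.0, 3.2]
finger_gap: -0.001
grasp_force: 1.7
```

```bash
python3 g.py
```

```text
[203 270  34  33 442] crop [202. 156.]
[286 319  16  16 127] crop [453. 298.]
[ 0.65691271 -0.1930375   0.1032896 ] [ 0.75210342 -2.22663136  2.79781376] 6.35
```

>>> step_arm(
  deltas=[
    [0, 0, -0.05, 0, 0, 0, 0],
    [0, 0, -0.05, 0, 0, 0, 0],
    [0, 0, -0.05, 0, 0, 0, 0],
    [0, 0, -0.05, 0, 0, 0, 0],
    [0, 0, 0, 0, 0, 0, 0],
    [0, 0, 0, 0, 0, 0, 0],
    [0, 0, 0, 0, 0, 0, 0],
    [0, 0, 0, 0, 0, 0, 0],
    [0, 0, 0, 0, 0, 0, 0],
    [0, 0, 0, 0, 0, 0, 0],
  ],
)

```text
time: 7.18
position: [0.6569, -0.1929, 0.1013]
eef_rot: [0.206, 0.979, 0.0, 0.0]
force: [1.7, -1.8, 3.5]
finger_gap: 0.002
grasp_force: 1.7
```

```bash
python3 g.py
```

```text
[243 281  14  14 149] crop [305. 162.]
[220 283  14  14 141] crop [226. 168.]
[223 301  14  15 155] crop [237. 231.]
[286 321  16  16 133] crop [454. 301.]
[ 0.65691684 -0.19294085  0.10131219] [ 2.78206281 -1.40684353  2.89886104] 7.2333
```

Balls are rolling; hold.

>>> step_arm(
  deltas=[
    [0, 0, 0, 0, 0, 0, 0],
    [0, 0, 0, 0, 0, 0, 0],
    [0, 0, 0, 0, 0, 0, 0],
    [0, 0, 0, 0, 0, 0, 0],
    [0, 0, 0, 0, 0, 0, 0],
    [0, 0, 0, 0, 0, 0, 0],
    [0, 0, 0, 0, 0, 0, 0],
    [0, 0, 0, 0, 0, 0, 0],
    [0, 0, 0, 0, 0, 0, 0],
    [0, 0, 0, 0, 0, 0, 0],
  ],
)

```text
time: 8.07
position: [0.6568, -0.1929, 0.1013]
eef_rot: [0.206, 0.979, 0.0, -0.0]
force: [3.1, 0.5, 3.5]
finger_gap: -0.003
grasp_force: 1.7
```

```bash
python3 g.py; python3 b.py pics/c3.png
```

```text
[220 283  14  14 141] crop [226. 168.]
[262 304  13  10  98] crop [367. 232.]
[246 321  13  10  91] crop [314. 291.]
[286 320  16  16 133] crop [454. 300.]
[ 0.65681538 -0.1929139   0.10130008] [ 0.92674179 -1.25932498  2.36019671] 8.1167
0.53 253 325 board xy [ 0.005 -0.018 -0.   ]
[ 0.65682766 -0.19286586  0.10132497] [ 1.37281644 -0.96351007  3.67566243] 8.2167
```

View pics/c3.png

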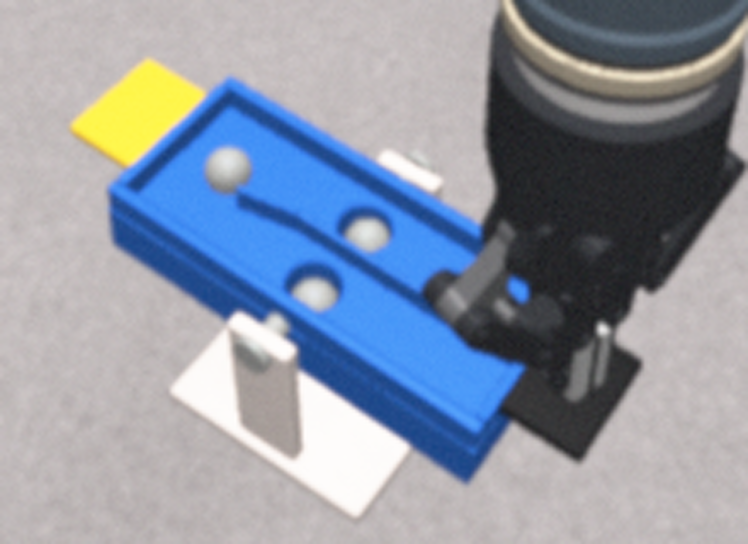

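Both pockets are filled (314,291 and 367,232); the spare rests at the rib nose (226,168). Now on to the fully-down stop.

>>> step_arm(
  deltas=[
    [0, 0, -0.1, 0, 0, 0, 0],
    [0, 0, -0.1, 0, 0, 0, 0],
    [0, 0, -0.1, 0, 0, 0, 0],
    [0, 0, -0.1, 0, 0, 0, 0],
    [0, 0, -0.1, 0, 0, 0, 0],
    [0, 0, -0.1, 0, 0, 0, 0],
    [0, 0, -0.1, 0, 0, 0, 0],
    [0, 0, -0.1, 0, 0, 0, 0],
    [0, 0, -0.1, 0, 0, 0, 0],
    [0, 0, -0.1, 0, 0, 0, 0],
    [0, 0, -0.1, 0, 0, 0, 0],
    [0, 0, -0.1, 0, 0, 0, 0],
    [0, 0, -0.1, 0, 0, 0, 0],
    [0, 0, -0.05, 0, 0, 0, 0],
    [0, 0, 0, 0, 0, 0, 0],
    [0, 0, 0, 0, 0, 0, 0],
  ],
)

```text
time: 9.55
position: [0.6566, -0.1929, 0.0876]
eef_rot: [0.206, 0.979, 0.0, -0.0]
force: [2.9, 0.3, 2.1]
finger_gap: 0.002
grasp_force: 1.5
```

```bash
python3 g.py
```

```text
[222 280  14  14 142] crop [233. 157.]
[261 304  13  11 103] crop [365. 233.]
[245 321  14  11 103] crop [314. 290.]
[286 326  25  18 219] crop [463. 323.]
[ 0.65659639 -0.19292316  0.08762009] [ 2.58269275 -0.76328242  1.78424576] 9.6
```

>>> step_arm(
  deltas=[
    [0, 0, -0.1, 0, 0, 0, 0],
    [0, 0, -0.1, 0, 0, 0, 0],
    [0, 0, -0.1, 0, 0, 0, 0],
    [0, 0, -0.05, 0, 0, 0, 0],
    [0, 0, 0, 0, 0, 0, 0],
  ],
)

```text
time: 10.02
position: [0.6567, -0.193, 0.0862]
eef_rot: [0.206, 0.979, -0.0, -0.0]
force: [-1.3, 1.2, 12.0]
finger_gap: 0.002
grasp_force: 5.6
```

```bash
python3 g.py
```

```text
[252 292  22  23 252] crop [346. 213.]
[246 321  13  11 102] crop [314. 290.]
[286 327  27  17 225] crop [465. 325.]
[ 0.65672071 -0.19298487  0.08615974] [ 0.20639922  1.09041994 11.73438551] 10.0667
```

>>> step_arm(
  deltas=[
    [0, 0, -0.05, 0, 0, 0, 0],
    [0, 0, 0, 0, 0, 0, 0],
    [0, 0, 0, 0, 0, 0, 0],
    [0, 0, 0, 0, 0, 0, 0],
    [0, 0, 0, 0, 0, 0, 0],
    [0, 0, 0, 0, 0, 0, 0],
    [0, 0, 0, 0, 0, 0, 0],
    [0, 0, 0, 0, 0, 0, 0],
  ],
)

```text
time: 10.73
position: [0.6567, -0.193, 0.0861]
eef_rot: [0.206, 0.979, -0.0, -0.0]
force: [0.2, 0.7, 13.3]
finger_gap: 0.003
grasp_force: 6.4
```

```bash
python3 g.py;python3 b.py pics/c4.png
```

```text
[261 304  13  11 105] crop [365. 233.]
[246 321  13  11 101] crop [314. 290.]
[286 327  26  17 227] crop [465. 325.]
[ 0.65670688 -0.19298816  0.08609121] [-1.10240132  1.31133713 12.72371018] 10.7833
0.6 252 327 board xy [ 0.004 -0.02  -0.003]
[ 0.65670649 -0.19298823  0.08607601] [-0.2632331   1.38969916 13.52825383] 10.8833
```

View pics/c4.png

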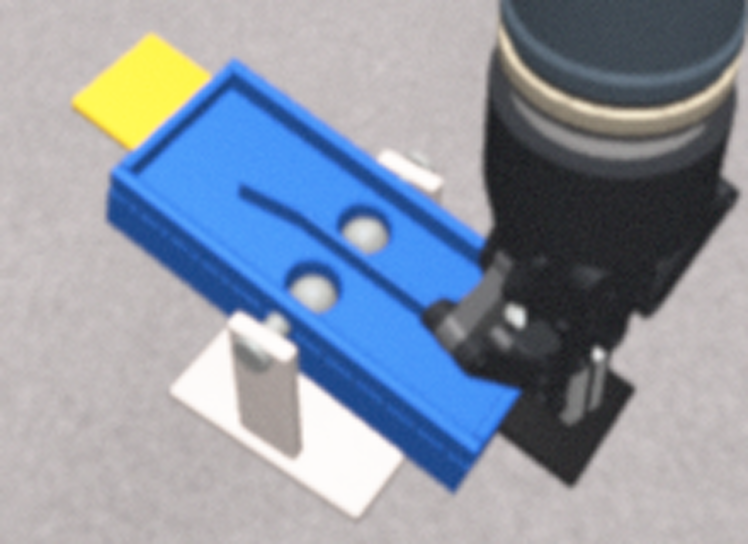

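Both pockets are full and the spare is at the black end (glint by 515,315). Next I'll lift, move to the yellow tab and tip back slowly.

>>> step_arm(
  deltas=[
    [0, 0, 1, 0, 0, 0, 0],
    [0, 0, 3, 0, 0, 0, 0],
    [0, 0, 3, 0, 0, 0, 0],
    [-1.6, 0.1, 1, 0, 0, 0, 0],
    [-3, 0.2, 0, 0, 0, 0, 0],
    [-3, 0.2, 0, 0, 0, 0, 0],
    [-3, 0.2, 0, 0, 0, 0, 0],
    [-3, 0.2, 0, 0, 0, 0, 0],
    [-3, 0.2, 0, 0, 0, 0, 0],
    [-3, 0.2, 0, 0, 0, 0, 0],
    [-2, 0.2, 0, 0, 0, 0, 0],
    [0, 0, 0, 0, 0, 0, 0],
    [0, 0, 0, 0, 0, 0, 0],
  ],
)

```text
time: 11.97
position: [0.4388, -0.1771, 0.1634]
eef_rot: [0.206, 0.978, 0.001, -0.002]
force: [0.2, -0.8, 0.5]
finger_gap: -0.002
grasp_force: 0.0
```

>>> step_arm(
  deltas=[
    [0, 0, -2, 0, 0, 0, 0],
    [0, 0, -0.8, 0, 0, 0, 0],
    [0, 0, -0.4, 0, 0, 0, 0],
    [0, 0, -0.3, 0, 0, 0, 0],
    [0, 0, -0.3, 0, 0, 0, 0],
    [0, 0, -0.3, 0, 0, 0, 0],
    [0, 0, -0.3, 0, 0, 0, 0],
    [0, 0, -0.3, 0, 0, 0, 0],
    [0, 0, -0.3, 0, 0, 0, 0],
    [0, 0, -0.2, 0, 0, 0, 0],
    [0, 0, -0.2, 0, 0, 0, 0],
    [0, 0, -0.1, 0, 0, 0, 0],
    [0, 0, 0, 0, 0, 0, 0],
  ],
)

```text
time: 13.05
position: [0.4411, -0.1781, 0.1086]
eef_rot: [0.206, 0.979, -0.0, 0.0]
force: [0.8, -0.2, -0.2]
finger_gap: 0.002
grasp_force: 0.0
```

```bash
python3 g.py; python3 b.py pics/c5.png
```

```text
[262 304  13  10  87] crop [368. 233.]
[247 321  13  10  89] crop [316. 291.]
[ 0.44157571 -0.17835247  0.10868003] [-0.33687484 -0.33688778  0.70786319] 13.1
0.74 316 330 board xy [0.084 0.013 0.017]
0.4 254 326 board xy [ 0.007 -0.019 -0.   ]
0.21 266 311 board xy [ 0.005  0.012 -0.002]
[ 0.44167279 -0.17843938  0.10882993] [1.29643165 0.14832809 0.51683015] 13.2
```

View pics/c5.png

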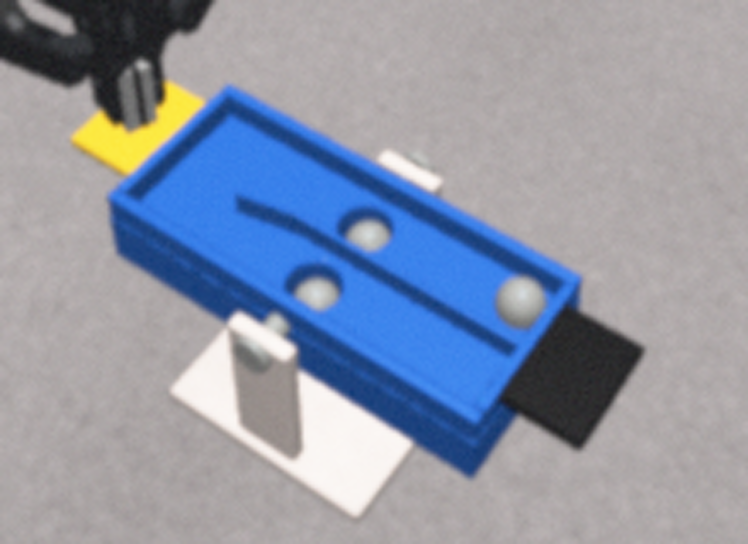

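Pockets are full, and the spare is at the black end (521,300) with the board near level. Tipping on to the other stop.

>>> step_arm(
  deltas=[
    [0, 0, -0.1, 0, 0, 0, 0],
    [0, 0, -0.1, 0, 0, 0, 0],
    [0, 0, -0.1, 0, 0, 0, 0],
    [0, 0, -0.1, 0, 0, 0, 0],
    [0, 0, -0.1, 0, 0, 0, 0],
    [0, 0, -0.1, 0, 0, 0, 0],
    [0, 0, -0.1, 0, 0, 0, 0],
    [0, 0, -0.1, 0, 0, 0, 0],
    [0, 0, -0.1, 0, 0, 0, 0],
    [0, 0, -0.1, 0, 0, 0, 0],
    [0, 0, -0.1, 0, 0, 0, 0],
    [0, 0, -0.1, 0, 0, 0, 0],
    [0, 0, -0.1, 0, 0, 0, 0],
    [0, 0, -0.1, 0, 0, 0, 0],
    [0, 0, -0.1, 0, 0, 0, 0],
    [0, 0, -0.1, 0, 0, 0, 0],
    [0, 0, -0.1, 0, 0, 0, 0],
    [0, 0, -0.1, 0, 0, 0, 0],
    [0, 0, -0.1, 0, 0, 0, 0],
    [0, 0, -0.1, 0, 0, 0, 0],
  ],
)

```text
time: 14.87
position: [0.4409, -0.178, 0.0887]
eef_rot: [0.206, 0.979, 0.0, 0.0]
force: [-0.1, -1.7, 3.4]
finger_gap: -0.002
grasp_force: 1.5
```

>>> step_arm(
  deltas=[
    [0, 0, -0.1, 0, 0, 0, 0],
    [0, 0, -0.1, 0, 0, 0, 0],
    [0, 0, -0.1, 0, 0, 0, 0],
    [0, 0, -0.05, 0, 0, 0, 0],
    [0, 0, 0, 0, 0, 0, 0],
  ],
)

```text
time: 15.28
position: [0.4411, -0.178, 0.0853]
eef_rot: [0.206, 0.979, 0.0, 0.0]
force: [0.4, -1.4, 3.3]
finger_gap: 0.001
grasp_force: 1.6
```

```bash
python3 g.py
```

```text
[201 265  62  34 254] crop [245. 120.]
[219 280  13  14 134] crop [221. 159.]
[262 304  12   9  77] crop [366. 231.]
[247 321  12   9  81] crop [315. 289.]
[ 0.44105374 -0.17798784  0.08537099] [-0.33221505 -1.10655283  2.63262272] 15.3333
```

Not at the stop yet; the spare is rolling back. Press on in small steps.

>>> step_arm(
  deltas=[
    [0, 0, -0.1, 0, 0, 0, 0],
    [0, 0, -0.1, 0, 0, 0, 0],
    [0, 0, -0.05, 0, 0, 0, 0],
    [0, 0, 0, 0, 0, 0, 0],
    [0, 0, 0, 0, 0, 0, 0],
  ],
)

```text
time: 15.75
position: [0.4411, -0.178, 0.0847]
eef_rot: [0.206, 0.979, -0.0, 0.001]
force: [-2.1, 1.0, 20.6]
finger_gap: 0.003
grasp_force: 10.3
```

At the stop. Release: lift straight up, then back away.

>>> step_arm(
  deltas=[
    [0, 0, 0, 0, 0, 0, 0],
    [0, 0, 0, 0, 0, 0, 0],
    [0, 0, 0.3, 0, 0, 0, 0],
    [0, 0, 1, 0, 0, 0, 0],
    [0, 0, 2, 0, 0, 0, 0],
    [0, 0, 3, 0, 0, 0, 0],
    [0, 0, 3, 0, 0, 0, 0],
    [0, 2, 3, 0, 0, 0, 0],
    [0, 3, 0, 0, 0, 0, 0],
    [0, 3, 0, 0, 0, 0, 0],
    [0, 3, 0, 0, 0, 0, 0],
    [0, 3, 0, 0, 0, 0, 0],
    [0, 3, 0, 0, 0, 0, 0],
    [0, 3, 0, 0, 0, 0, 0],
    [0, 0, 0, 0, 0, 0, 0],
    [0, 0, 0, 0, 0, 0, 0],
  ],
)

```text
time: 17.08
position: [0.4395, 0.0236, 0.2053]
eef_rot: [0.204, 0.979, 0.0, -0.001]
force: [0.2, -0.4, 0.4]
finger_gap: 0.005
grasp_force: 0.0
```

```bash
python3 g.py; python3 b.py pics/c6.png
python3 - <<'E'
from h import *
im,d=camera("top"); t=tabs(im,d,y1=270)
for k in t: print(k,t[k][0],np.round(t[k][1],4))
E
```

```text
[201 265  62  34 254] crop [245. 120.]
[219 280  13  14 134] crop [221. 159.]
[262 304  12   9  77] crop [366. 231.]
[247 321  12   9  81] crop [315. 289.]
[0.4401558  0.0225198  0.20539204] [0.14220868 0.81832429 0.68439835] 17.1333
0.51 254 327 board xy [ 0.007 -0.019 -0.001]
[0.44075283 0.02130775 0.20557192] [ 0.79562212 -0.42269112 -0.89154494] 17.2333
black [355 136  27  19 401] [ 0.6533 -0.1961  0.1115]
yellow [346 249  28  20 483] [ 0.4438 -0.1783  0.0643]
```

View pics/c6.png

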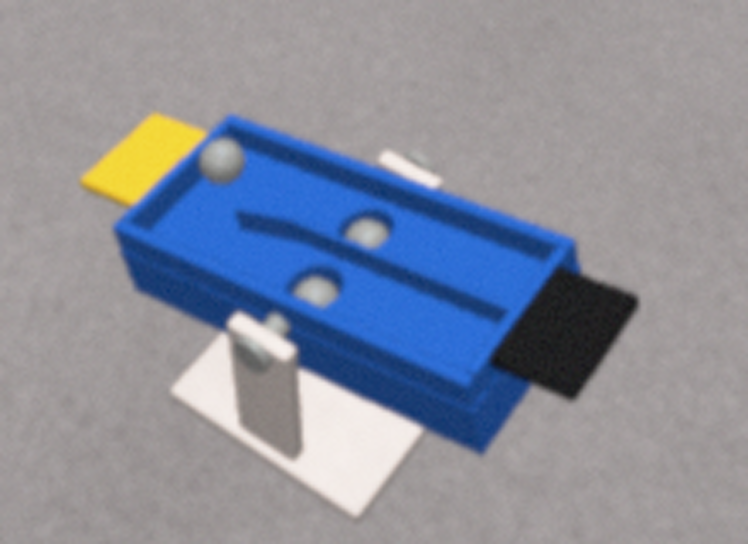

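Two balls are in the pockets (315,289 and 366,231) and the spare is in the channel (221,159). The board is fully back and the arm is clear.

```bash
python3 -c "
from plant import *
print(hand_in())"
```

```text
the job is handed in; nothing more can be done
None
```

The job is handed in: two balls are in the pockets, the spare is in the channel at the yellow-tab end, the board is tipped fully back and the arm is clear, at about 17 s of the 38 s allowed.

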